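# Spot-check the soap with the thermometer from the drawer

### The job

Pull the drawer of the small cabinet open as far as it goes, take out the straight infrared thermometer and, from about 10 cm away and slanting about 40 degrees down over the rim of the round mould, aim its nose at the middle of the soap's surface and hold it quite still for about two seconds. Then lay the thermometer flat, screen up, inside the shallow tray, not dropping it, and leave the drawer open. Do not touch the mould with the thermometer, leave the spatula in the drawer, and do not shift or tip the bottles, cups or the cake of soap.

Things in the scene. Friction and masses are not known exactly. Their poses are not given: they have to be found in the camera images.
- cab: low one-drawer cabinet, fixed, 250 deep (x) x 240 wide (y) x 95 mm high, laminate; origin at the centre of its underside. Its front faces its own -x (towards the robot); the top board is 12 mm thick and starts 110 mm in front of the origin, so what lies farther back is covered
- cab_drawer0 (a joint): how far the drawer is out, m: 0 shut, 0.173 fully out; it slides along the cabinet's -x and starts shut or a little ajar. The drawer box is 205 mm long and 198 mm wide inside, its floor 22 mm and its side walls' top 73 mm above the table; its front panel is 15 mm thick with its top 83 mm above the table; when shut, the inside runs from 104 mm in front of the cabinet's origin to 101 mm behind
- cab_drawer0_handle (a point): middle of the drawer's handle: a level steel bar 11 mm thick and 120 mm long along the cabinet's y, its centre line 35 mm in front of the drawer's front panel and 71 mm above the table, on two thin stems 51 mm either side of the middle; it moves with the drawer; axes as the cabinet's
- wand: straight infrared thermometer, loose, 140 mm long, lying in the drawer, nose to the drawer's front, beside a spatula. Own x runs to the nose, z up. White, 34 wide x 28 mm high from x = -70 to +35 mm, screen and button on top; grey round nose 27 mm thick to x = +70 mm, lens at its end, axis 14 mm above the underside. Origin: centre of its underside; 0.1 to 0.2 kg
- spatula: small spatula, loose in the drawer beside the thermometer, 140 mm long along its x, round wooden handle 20 mm thick at -x, steel blade at +x; origin at the middle of its length, underside. A bystander, stays in the drawer
- mould: round white mould with a cake of olive soap in it, fixed, 130 mm diameter and 70 mm high; origin at the centre of its underside
- soap_mid (a point): middle of the soap's flat top surface inside the mould, 45 mm above the table, 25 mm below the mould's rim; the soap is 118 mm across
- tray: shallow grey tray, fixed to the table, 200 (x) x 110 (y) x 14 mm high, walls and floor 4 mm thick; origin at the centre of its underside
- jug: empty steel jug, fixed, 104 mm diameter, 105 mm high, with a handle at its +y side reaching about 35 mm out; origin at the centre of its underside. An obstacle; it and the mould may have changed places
- bottle_a: a loose brown glass bottle with black cap, 42 mm diameter, 105 mm tall; origin at the centre of its underside. A bystander. Stands behind the mould (+x side)
- bottle_b: a loose brown glass bottle with black cap, 42 mm diameter, 105 mm tall; origin at the centre of its underside. A bystander. Stands behind the jug (+x side)
- bottle_c: a loose brown glass bottle with black cap, 42 mm diameter, 105 mm tall; origin at the centre of its underside. A bystander. Stands on the cabinet
- cup_a: a loose empty paper cup, 72 mm across the rim, 78 mm tall; origin at the centre of its underside. A bystander. Stands left of the mould (+y side)
- cup_b: a loose empty paper cup, 72 mm across the rim, 78 mm tall; origin at the centre of its underside. A bystander. Stands left of the jug (+y side)
- cup_c: a loose empty paper cup, 72 mm across the rim, 78 mm tall; origin at the centre of its underside. A bystander. Stands right of the cabinet
- soap_cake: loose round cake of olive soap, 84 mm diameter, 38 mm high; origin at the centre of its underside. A bystander, right of the drawer

How it is judged:
By the outcome, as a careful person would: the job done as asked, in the order asked, and still so for the second after the job is handed in, with the robot touching nothing.
It also fails if it takes over 64 s, if anything falls off the work surface, if the arm or the gripper's body presses on something with over 40 N, if the wrist force passes 120 N, or if a joint passes its speed limit or range.

### The arm

A 6-joint arm with a two-finger parallel gripper is mounted at the origin on the work surface. World frame = base frame: x ahead of the robot, y to its left, z up, the work surface at z = 0. Lengths are in mm, angles in rad, forces in N, time in s.
With the tool pointing down it reaches from about 350 to 775 mm from the base axis. Payload 7.3 kg.
Tool frame: the origin (TCP) lies on the centre line of the jaws, within the pads' length; the fingertips stand 14 mm ahead of it and the grasp point (between the pads) lies 5 mm behind it; z points along the fingers, y is the line along which they close (so a half turn about z gives the same grasp; the last joint's range is limited). The gripper opens to 92 mm and grips with 3 to 60 N. Pads are 19 mm wide; open, the fingers measure 130 mm over their backs; the gripper's body (75 mm by 190 mm) begins 47 mm behind the grasp point.
Start: joints at [-1.496, 0.342, 1.524, -0, 1.275, -0.146], TCP at [115.002, -512.268, 240.741] pointing down, gripper open.
Joint ranges: [-2.53, 2.53], [-0.77, 2.02], [0.04, 2.7], [-1, 4.14], [0.28, 2.66], [-3.11, 3.11]. Speed limits (rad/s): [2.57, 2.57, 3.14, 3.14, 3.14, 3.14].

### API

Orientations are given as [roll, pitch, yaw] about the fixed x, y, z axes, in that order (R = Rz(yaw) Ry(pitch) Rx(roll)).
In Python, from plant import get_obs, capture, bot, spot_in, trace, pinpoint gives the robot as it stands.
- The arm moves only by the tool play_rows, never from a script. Its argument "rows" is a list of rows, each a list of 2 entries, a list of its own where there are three numbers: the shift along the world's x, y, z in units of 3 cm (1.0 is 3 cm), then the turn, a rotation vector about the world's x, y, z in units of 8 degrees (1.0 is 8 degrees). A call has 1 to 12 rows; each row shifts and turns the commanded pose from where the row before left it; what a row does not reach is not made up. A row lasts 1/8 s, in which the tool goes at most 62.5 mm and 10.7 degrees, less where a joint would pass 70% of its speed; a pose out of reach is approached as far as the arm can. A call with a number of a shift or a turn outside -1 to 1 is refused whole. A call with a gripper value outside its range is refused whole. "hand" is the opening, from -1 (shut) to 1 (fully open), set as the call begins (left out, the last holds). The fingers move at their own pace and stop on an object; the grip force is fixed at half the most. Time passes only in rows, so rows that do not move let the fingers close. It gives the time, the measured TCP pose, the force, the opening and the grip force at its end, in the units of the state.
- get_obs(): the state, without advancing time (a new reading comes with each control period).
- capture(name): name is "side" or "top"; returns a dict with "frame" (480x640x3 uint8, red, green, blue), "fov_y" (degrees; the focal length in pixels is half the picture's height over the tangent of half this angle, whatever the lens; pixels are square), "cx", "cy" (the principal point, pixels), "rvec" (rotation vector, rad) and "tvec" (3), from world to camera coordinates, as OpenCV has them. Camera axes: x right, y down, z forward; pixel columns grow to the right and rows downward; lengths in mm; the calibration is good to about 2 mm. A picture is of the moment at which its call begins. There is no depth.
- bot.close_job(): hands the job in; it is judged then, once.
Trained networks look in the newest picture that a camera, given by its name, has taken for a name from the list of things; names that differ only in an ending like _2 or _b are one class to them, and where a whole thing is asked for, a point or a joint stands for the part that bears it (a point fixed in the world has none). Each returns a list of dicts, best first, with "p" (0 to 1); they miss things now and then, are a little off and sometimes report something else, mostly with a low value. They report only what shows in the picture. A call takes as long as a camera call.
- spot_in(query, camera): "at" ([row, column] in pixels, amid what is visible of it).
- trace(query, camera): "mask" (480x640 bool, what is visible of it) and "at" ([row, column] in pixels, amid what is visible of it).
- pinpoint(query, camera): "at" ([row, column] in pixels: a listed point, or the origin of a listed thing).
The state is a dict: "time": time; "joint_positions": joint angles; "dq": joint speeds; "tau": joint torques, N m; "tool_pos": TCP position; "tcp_rot": TCP orientation; "contact_force": force on the tool from outside, world axes, zero at the start; "moment": the same for the moment, N m; "grip_width": finger opening in mm; "finger_force": force on a finger pad.
Only numpy, scipy, OpenCV 4.12 (cv2) and the standard library are available. Lean on these libraries where they do the work, as an engineer would, in place of code of your own. Each camera call takes 0.05 s, during which the arm holds its last target. There are 200 camera calls.

## Working session

There is one attempt and no reset: what is moved stays moved. The work goes in short steps, Python scripts to look and compute and a tool call to move; the robot and the scene stay as the last step left them, time stands still between calls to the robot, and variables do not carry over. Pictures are saved under pics/ and viewed, at most 10 in all, crops included, and the job is handed in when it is done.

Besides the shell and the picture viewer there is one more tool, called in YAML: its name, and indented under it one key for each argument. play_rows: Moves the arm, as the interface text tells. Shifts and turns lie within -1 to 1; 1 stands for 3 cm of shift or 8 degrees of turn. Its arguments: {"type":"object","properties":{"rows":{"type":"array"},"hand":{"type":"number"}},"required":["rows"]}

```bash
mkdir -p pics; cat > h.py <<'E'
import numpy as np, cv2
from plant import get_obs, capture, bot, spot_in, trace, pinpoint
def cam(c):
    f=240/np.tan(np.radians(c["fov_y"])/2)
    K=np.array([[f,0,c["cx"]],[0,f,c["cy"]],[0,0,1.]])
    R=cv2.Rodrigues(np.array(c["rvec"],float))[0]; t=np.array(c["tvec"],float).ravel()
    return K,R,t
def at_z(c,at,z):
    K,R,t=cam(c); d=R.T@np.linalg.inv(K)@np.array([at[1],at[0],1.]); o=-R.T@t
    return o+d*(z-o[2])/d[2]
def proj(c,P):
    K,R,t=cam(c); q=(R@np.atleast_2d(P).T).T+t; q=q@K.T; return q[:,:2]/q[:,2:]
def tri(cs,ats):
    A=[];b=[]
    for c,a in zip(cs,ats):
        K,R,t=cam(c); d=R.T@np.linalg.inv(K)@np.array([a[1],a[0],1.]); d/=np.linalg.norm(d); o=-R.T@t
        M=np.eye(3)-np.outer(d,d); A.append(M); b.append(M@o)
    return np.linalg.lstsq(np.vstack(A),np.hstack(b),rcond=None)[0]
def save(c,n): cv2.imwrite("pics/"+n+".png",c["frame"][:,:,::-1])
E
python3 - <<'E'
from h import *
np.set_printoptions(precision=1,suppress=True)
cs={n:capture(n) for n in("side","top")}
for n in cs: save(cs[n],n+"0"); K,R,t=cam(cs[n]); print(n,-R.T@t, R[2])
hz=dict(cab=0,cab_drawer0_handle=71,mould=0,soap_mid=45,tray=0,jug=0,bottle_a=0,cup_a=0,soap_cake=0)
for q in list(hz):
    r={}
    for n in cs:
        r[n]=pinpoint(q,n)
        for d in r[n][:3]: print(q,n,round(d["p"],2),np.array(d["at"]),at_z(cs[n],d["at"],hz[q])[:2])
    if r["side"] and r["top"]: print("  tri",tri([cs["side"],cs["top"]],[r["side"][0]["at"],r["top"][0]["at"]]))
E
```

```text
side [-133.5  878.1  930.5] [ 0.5 -0.6 -0.6]
top [ 337.6   28.  1305.1] [ 0.2  0.  -1. ]
cab side 0.97 [200.8 339.5] [ 745.5 -256.4]
cab side 0.59 [373.8 219.4] [535.4 410.8]
cab top 0.33 [234.5 304.5] [652.2  94. ]
  tri [552.3  60.4 253.1]
cab_drawer0_handle side 0.55 [209.8 369.4] [ 589.6 -184.8]
cab_drawer0_handle top 0.85 [256.5 408.3] [ 594.2 -186.6]
  tri [ 593.5 -187.8   68. ]
mould side 0.66 [370.5 215.1] [548.8 410.5]
mould top 0.65 [265.4 184.5] [541.7 419.3]
  tri [540.1 416.1  11.4]
soap_mid side 0.79 [355.  217.3] [542.5 403. ]
soap_mid top 0.94 [262.2 183.5] [543.1 409.6]
  tri [540.5 406.7  50.3]
tray side 0.84 [336.8 319.9] [441.9 199.8]
tray side 0.5 [207.4 468. ] [ 436.8 -458.5]
tray side 0.48 [189.8 418.1] [ 598.6 -451.3]
tray top 0.84 [306.9 255.2] [440.9 212.6]
tray top 0.62 [261.9 184.6] [551.5 420.3]
  tri [437.5 209.4  11.5]
jug side 0.96 [276.  280.2] [649.2 104. ]
jug top 0.95 [236.4 309.2] [647.6  80.4]
  tri [658.3  85.2 -19.3]
bottle_a side 0.78 [356.6 167.8] [655.3 449.1]
bottle_a side 0.77 [173.6 330.9] [ 863.9 -363.3]
bottle_a side 0.76 [264.2 240.3] [759.8 134.1]
bottle_a top 0.65 [195.8 423.5] [ 788.9 -237.2]
bottle_a top 0.63 [222.9 175.6] [661.1 460. ]
bottle_a top 0.54 [196.2 292.5] [762.3 136.7]
  tri [1172.2 -144.4 -751.6]
cup_a side 0.74 [191.6 417.3] [ 595.  -441.1]
cup_a side 0.69 [413.4 171.8] [533.9 535.6]
cup_a side 0.58 [311.9 256.8] [604.3 231.7]
cup_a top 0.83 [248.9 251.3] [600.8 239.1]
cup_a top 0.76 [265.2 142.9] [534.4 534.5]
cup_a top 0.66 [264.2 497.6] [ 604.1 -446.5]
  tri [407.5 130.2 403.2]
soap_cake side 0.91 [207.3 465.7] [ 442.2 -454.9]
soap_cake top 0.92 [325.8 502.2] [ 435.7 -457.1]
  tri [ 438.5 -455.     1.4]
```

View pics/top0.png

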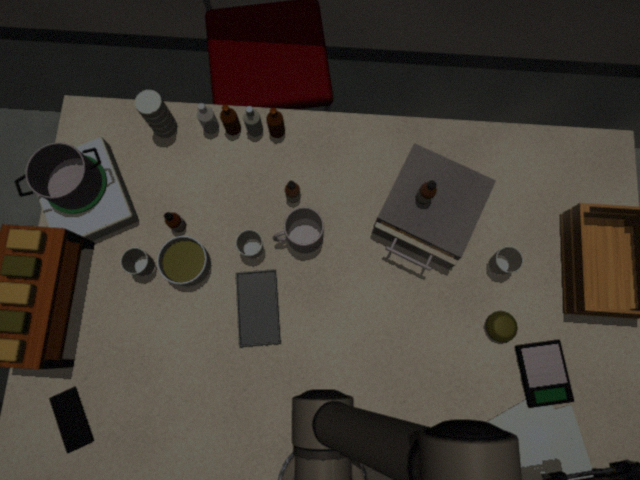

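View pics/side0.png

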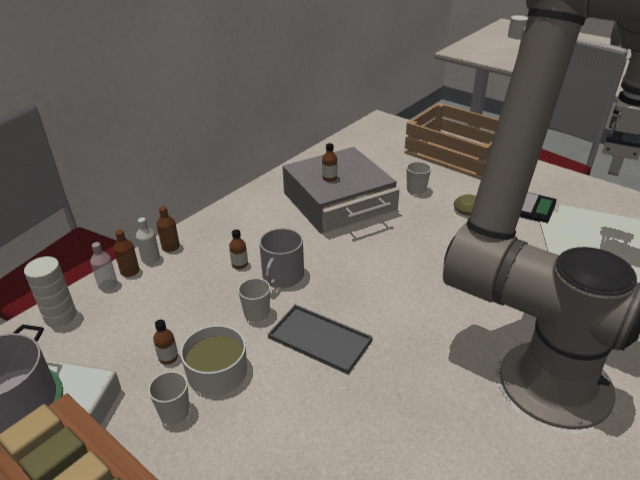

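```bash
python3 - <<'E'
from h import *
np.set_printoptions(precision=2,suppress=True)
c=capture("top"); s=capture("side")
a=cv2.convertScaleAbs(c["frame"][135:285,365:505],alpha=2); b=cv2.convertScaleAbs(s["frame"][140:250,270:410],alpha=1.5)
a=cv2.resize(a,None,fx=4,fy=4,interpolation=cv2.INTER_CUBIC)[:600]
cv2.imwrite("pics/crop1.png",a[:,:,::-1])
for q,cc,n in(("cab",c,"top"),("cab_drawer0_handle",c,"top"),("tray",c,"top")):
    t=trace(q,n)
    for d in t[:2]:
        m=d["mask"].astype(np.uint8); print(q,d["p"],m.sum(),d["at"],cv2.boxPoints(cv2.minAreaRect(cv2.findNonZero(m))).tolist())
o=get_obs(); print({k:np.array(v) for k,v in o.items()})
E
```

```text
cab 0.62 8760 [211.3, 435.6] [[365.95123291015625, 240.43905639648438], [411.66827392578125, 141.38539123535156], [495.6292724609375, 180.1365966796875], [449.9122314453125, 279.19024658203125]]
cab 0.26 1681 [231.5, 303.4] [[270.800048828125, 238.40003967285156], [291.4000244140625, 197.2000274658203], [333.0, 218.00001525878906], [312.4000244140625, 259.20001220703125]]
cab_drawer0_handle 0.58 1462 [245.6, 412.2] [[367.0000305175781, 240.00001525878906], [377.8000183105469, 218.4000244140625], [457.0000305175781, 258.00006103515625], [446.2000427246094, 279.60003662109375]]
cab_drawer0_handle 0.24 789 [261.1, 505.3] [[488.0, 246.0], [522.0, 246.0], [522.0, 274.0], [488.0, 274.0]]
tray 0.63 3039 [309.5, 255.4] [[234.58602905273438, 270.7207336425781], [276.1820373535156, 268.6409606933594], [279.9326477050781, 343.6534118652344], [238.33663940429688, 345.7331848144531]]
{'time': array(1.25), 'joint_positions': array([-1.5 ,  0.34,  1.52,  0.  ,  1.28, -0.15]), 'dq': array([ 0., -0.,  0., -0.,  0., -0.]), 'tau': array([  0.  , -43.11, -24.45,   0.07,   0.05,  -0.  ]), 'tool_pos': array([ 114.99, -512.26,  240.74]), 'tcp_rot': array([3.14, 0.  , 0.22]), 'contact_force': array([ 0.4 , -0.35, -0.04]), 'moment': array([ 0.  , -0.01, -0.04]), 'finger_force': array(0.), 'grip_width': array(91.79)}
```

View pics/crop1.png

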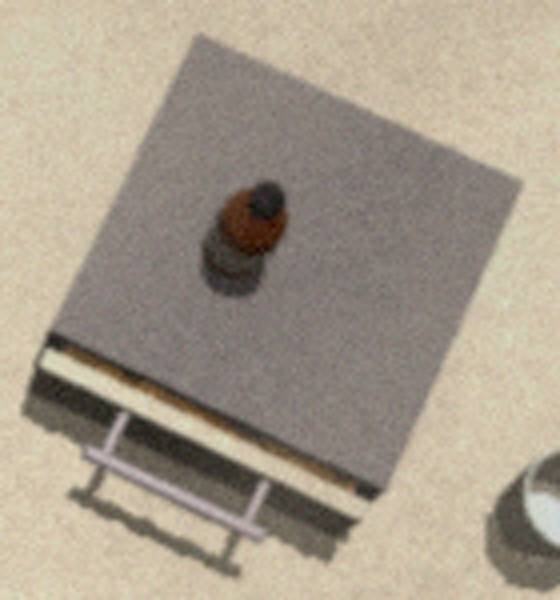

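```bash
python3 - <<'E'
from h import *
np.set_printoptions(precision=1,suppress=True)
c=capture("top")
f=lambda x,y,z: at_z(c,[135+(y+.5)/4-.5,365+(x+.5)/4-.5],z)
B=[f(*p,95) for p in((197,37),(522,183),(378,493),(48,338))]
P=[f(*p,83) for p in((45,358),(365,512))]
H=[f(*p,73) for p in((88,453),(262,537))]
yaw=lambda a,b:np.degrees(np.arctan2(*(a-b)[:2][::-1]))
print(np.array(B),np.array(P),np.array(H))
print("yaws",yaw(B[0],B[3]),yaw(B[1],B[2]),yaw(B[0],B[1])-90,yaw(B[3],B[2])-90,yaw(P[0],P[1])-90,yaw(H[0],H[1])-90)
print("len",[np.linalg.norm(a-b) for a,b in((B[0],B[1]),(B[0],B[3]),(B[1],B[2]),(B[3],B[2]),P,H)])
print("mid",np.mean(B,0),np.mean(P,0),np.mean(H,0))
T=[at_z(c,[b,a],14) for a,b in((237,271),(276,270),(281,345),(240,347))]
print(np.array(T),yaw(T[0],T[3]),yaw(T[1],T[2]),np.mean(T,0))
# colour-based soap centroid
for n in("top","side"):
    cc=capture(n); t=trace("mould",n); m=t[0]["mask"]; fr=cc["frame"].astype(int)
    g=m&(fr[:,:,1]-fr[:,:,2]>25); ys,xs=np.nonzero(g); e=cv2.fitEllipse(cv2.convexHull(np.c_[xs,ys].astype(np.int32)))
    print(n,g.sum(),e,at_z(cc,e[0][::-1],45))
    print("cup/bottle",[ (round(d["p"],2),at_z(cc,d["at"],78)[:2]) for d in pinpoint("cup_a",n)][:0])
E
```

```text
[[ 902.2 -188.5   95. ]
 [ 812.2 -407.8   95. ]
 [ 594.5 -313.2   95. ]
 [ 683.5  -96.6   95. ]] [[ 673.1  -96.4   83. ]
 [ 583.9 -308.3   83. ]] [[ 613.1 -128.5   73. ]
 [ 564.7 -244.1   73. ]]
yaws -22.787936244398942 -23.47131741425787 -22.314589872784083 -22.337307090128135 -22.84246940412139 -22.71650495480958
len [np.float64(237.04367481860896), np.float64(237.21981393327252), np.float64(237.3529503672958), np.float64(234.21192821770234), np.float64(229.8612589594888), np.float64(125.2338054424979)]
mid [ 748.1 -251.5   95. ] [ 628.5 -202.4   83. ] [ 588.9 -186.3   73. ]
[[533.8 269.8  14. ]
 [543.8 163.6  14. ]
 [344.4 132.8  14. ]
 [331.8 240.5  14. ]] 8.240992301218682 8.784048428747333 [438.5 201.7  14. ]Traceback (most recent call last):
  File "<stdin>", line 18, in <module>
cv2.error: OpenCV(4.12.0) /io/opencv/modules/imgproc/src/shapedescr.cpp:356: error: (-215:Assertion failed) n >= 0 && (depth == CV_32F || depth == CV_32S) in function 'fitEllipseNoDirect'
```

play_rows:
  hand: -0.46
  rows:
    - [[0.95,0.65,-0.1],[0,0,0.55]]
    - [[0.95,0.65,-0.1],[0,0,0.55]]
    - [[0.95,0.65,-0.1],[0,0,0.55]]
    - [[0.95,0.65,-0.1],[0,0,0.55]]
    - [[0.95,0.65,-0.1],[0,0,0.55]]
    - [[0.95,0.65,-0.1],[0,0,0.55]]
    - [[0.95,0.65,-0.1],[0,0,0.55]]
    - [[0.95,0.65,-0.1],[0,0,0.55]]
    - [[0.95,0.65,-0.1],[0,0,0.55]]
    - [[0.95,0.65,-0.1],[0,0,0.55]]
    - [[0.95,0.65,-0.1],[0,0,0.55]]
    - [[0.95,0.65,-0.1],[0,0,0.55]]

```text
time: 2.9
tool_pos: [457.9, -277.6, 204.7]
tcp_rot: [3.141, 0.0, 1.145]
contact_force: [-0.0, -0.6, 0.1]
grip_width: 24.5
finger_force: 0.0
```

```bash
cat >> h.py <<'E'
import json
def st():
    o=get_obs(); o={k:np.array(v).tolist() for k,v in o.items()}
    open("log.jsonl","a").write(json.dumps(o)+"\n")
    print("t",o["time"],"q",np.round(o["joint_positions"],3),"p",np.round(o["tool_pos"],1),"r",np.round(o["tcp_rot"],3),"F",np.round(o["contact_force"],1),"w",round(o["grip_width"],1),"ff",round(o["finger_force"],1))
    return o
E
python3 - <<'E'
from h import *
st()
E
```

```text
t 2.9 q [-0.688  0.392  1.552 -0.     1.197 -0.262] p [ 457.9 -277.6  204.7] r [3.141 0.    1.145] F [-0.  -0.6  0.1] w 24.5 ff 0.0
```

play_rows:
  rows:
    - [[0.73,0.507,-0.4],[0,0,0.04]]
    - [[0.73,0.507,-0.4],[0,0,0.04]]
    - [[0.73,0.507,-0.4],[0,0,0.04]]
    - [[0.73,0.507,-0.4],[0,0,0.03]]
    - [[0.73,0.507,-0.4],[0,0,0.03]]
    - [[0.72,0.505,-0.4],[0,0,0.03]]
    - [[0,0,-0.5],[0,0,0]]
    - [[0,0,0],[0,0,0]]

```text
time: 3.9
tool_pos: [586.7, -187.0, 116.1]
tcp_rot: [-3.138, 0.0, 1.172]
contact_force: [0.2, -0.5, 0.0]
grip_width: 24.7
finger_force: 0.0
```

```bash
python3 - <<'E'
from h import *
st()
s=capture("side"); c=capture("top")
a=cv2.resize(cv2.convertScaleAbs(s["frame"][130:250,270:430],alpha=1.3),None,fx=3,fy=3,interpolation=cv2.INTER_CUBIC)
b=cv2.resize(cv2.convertScaleAbs(c["frame"][180:300,360:470],alpha=1.8),None,fx=2.8,fy=3,interpolation=cv2.INTER_CUBIC)
cv2.imwrite("pics/crop2.png",np.hstack([a,b])[:,:,::-1])
E
```

```text
t 3.9 q [-0.433  0.622  1.42  -0.     1.102 -0.033] p [ 586.7 -187.   116.1] r [-3.138  0.     1.172] F [ 0.2 -0.5  0. ] w 24.7 ff 0.0
```

View pics/crop2.png

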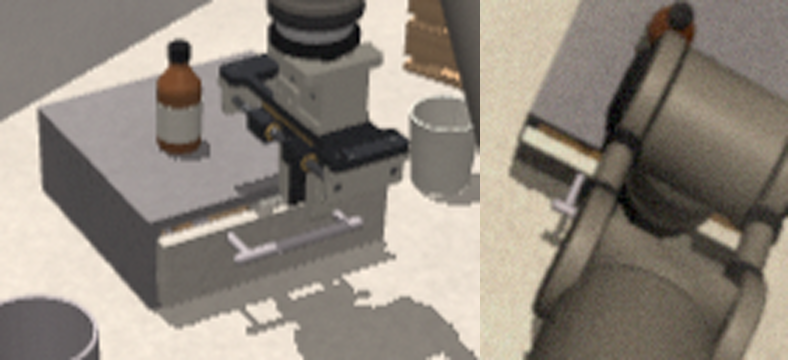

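play_rows:
  rows:
    - [[0.08,-0.02,-0.3],[0,0,0]]
    - [[0,0,-0.4],[0,0,0]]
    - [[0,0,-0.4],[0,0,0]]
    - [[0,0,-0.3],[0,0,0]]
    - [[0,0,-0.27],[0,0,0]]
    - [[0,0,0],[0,0,0]]
    - [[0,0,0],[0,0,0]]

```text
time: 4.88
tool_pos: [590.8, -187.7, 67.9]
tcp_rot: [3.141, 0.0, 1.172]
contact_force: [0.4, 0.0, 0.6]
grip_width: 25.1
finger_force: 0.0
```

play_rows:
  hand: -1
  rows:
    - [[0,0,0],[0,0,0]]
    - [[0,0,0],[0,0,0]]
    - [[0,0,0],[0,0,0]]
    - [[0,0,0],[0,0,0]]

```text
time: 5.38
tool_pos: [590.6, -187.7, 68.0]
tcp_rot: [3.141, 0.0, 1.172]
contact_force: [-0.7, -0.4, 2.6]
grip_width: 9.6
finger_force: 30.0
```

play_rows:
  rows:
    - [[-0.23,0.096,0],[0,0,0]]
    - [[-0.46,0.193,0],[0,0,0]]
    - [[-0.46,0.193,0],[0,0,0]]
    - [[-0.46,0.193,0],[0,0,0]]
    - [[-0.46,0.193,0],[0,0,0]]
    - [[-0.46,0.193,0],[0,0,0]]
    - [[-0.46,0.193,0],[0,0,0]]
    - [[-0.46,0.193,0],[0,0,0]]
    - [[-0.46,0.193,0],[0,0,0]]
    - [[-0.46,0.193,0],[0,0,0]]
    - [[-0.23,0.096,0],[0,0,0]]
    - [[0,0,0],[0,0,0]]

```text
time: 6.88
tool_pos: [452.1, -129.5, 67.9]
tcp_rot: [-3.141, -0.0, 1.172]
contact_force: [0.4, 0.5, 4.7]
grip_width: 10.0
finger_force: 30.0
```

play_rows:
  rows:
    - [[-0.15,0.064,0],[0,0,0]]
    - [[-0.15,0.064,0],[0,0,0]]
    - [[-0.1,0.042,0],[0,0,0]]
    - [[-0.1,0.042,0],[0,0,0]]
    - [[0,0,0],[0,0,0]]

```text
time: 7.5
tool_pos: [437.4, -123.3, 67.9]
tcp_rot: [3.141, -0.0, 1.172]
contact_force: [0.4, 2.0, 6.9]
grip_width: 9.9
finger_force: 30.0
```

play_rows:
  rows:
    - [[-0.1,0.042,0],[0,0,0]]
    - [[-0.1,0.042,0],[0,0,0]]
    - [[0,0,0],[0,0,0]]
    - [[0,0,0],[0,0,0]]

```text
time: 8.0
tool_pos: [435.7, -122.6, 68.0]
tcp_rot: [3.132, -0.0, 1.171]
contact_force: [14.8, -2.0, -8.9]
grip_width: 10.0
finger_force: 30.0
```

play_rows:
  rows:
    - [[0.12,-0.05,0],[0,0,0]]
    - [[0,0,0],[0,0,0]]

```text
time: 8.25
tool_pos: [435.7, -122.6, 67.9]
tcp_rot: [3.14, -0.0, 1.172]
contact_force: [3.3, 1.1, 5.3]
grip_width: 10.2
finger_force: 30.0
```

play_rows:
  hand: -0.46
  rows:
    - [[0,0,0],[0,0,0]]
    - [[0,0,0],[0,0,0]]
    - [[0,0,0],[0,0,0]]
    - [[0,0,0.3],[0,0,0]]
    - [[0,0,0.8],[0,0,0]]
    - [[0,0,1],[0,0,0]]
    - [[0,0,1],[0,0,0]]
    - [[-0.3,0.9,1],[0,0,0]]
    - [[-0.3,0.9,1],[0,0,0]]
    - [[-0.3,0.9,0.5],[0,0,0]]
    - [[-0.3,1,0],[0,0,0]]
    - [[-0.3,1,0],[0,0,0]]

```text
time: 9.75
tool_pos: [389.6, 19.4, 236.5]
tcp_rot: [3.14, -0.0, 1.171]
contact_force: [0.1, -0.0, -0.2]
grip_width: 24.9
finger_force: 0.0
```

```bash
python3 - <<'E'
from h import *
np.set_printoptions(precision=1,suppress=True)
st()
cs={n:capture(n) for n in("side","top")}
a=cv2.resize(cv2.convertScaleAbs(cs["top"]["frame"][190:340,340:500],alpha=1.8),None,fx=4,fy=4,interpolation=cv2.INTER_CUBIC)
cv2.imwrite("pics/crop3.png",a[:,:,::-1])
for q,z in(("wand",22),("spatula",22),("cab_drawer0_handle",71)):
  for n in cs:
    for d in pinpoint(q,n)[:2]: print(q,n,round(d["p"],2),np.array(d["at"]),at_z(cs[n],d["at"],z)[:2])
E
```

```text
t 9.75 q [-0.1  0.1  1.9 -0.   1.2  0.3] p [389.6  19.4 236.5] r [ 3.1 -0.   1.2] F [ 0.1 -0.  -0.2] w 24.9 ff 0.0
wand side 0.49 [228.8 388.1] [ 538.7 -202.6]
wand top 0.73 [276.2 415.4] [ 551.3 -215.9]
spatula side 0.58 [235.2 359.5] [ 580.9 -131.6]
spatula top 0.68 [261.1 385. ] [ 587.3 -132. ]
cab_drawer0_handle side 0.92 [241.2 402.6] [ 445.4 -123.3]
cab_drawer0_handle side 0.59 [176.7 328.9] [ 781.3 -251.3]
cab_drawer0_handle top 0.87 [314.8 380.9] [ 437.1 -120.9]
```

View pics/crop3.png

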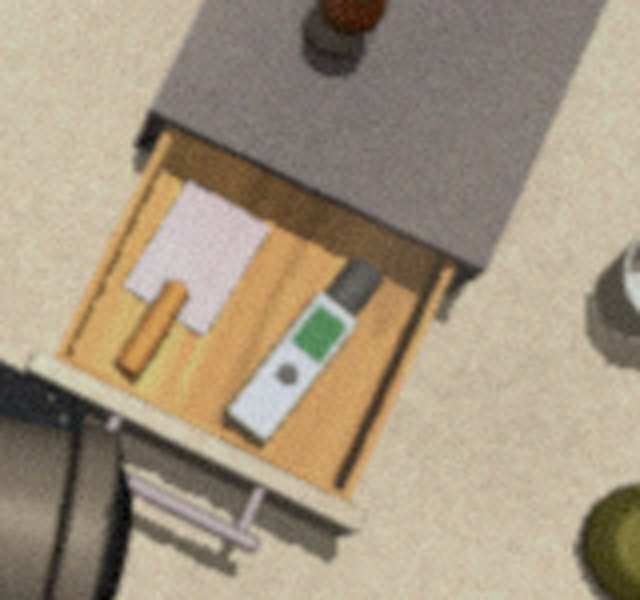

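```bash
python3 - <<'E'
from h import *
np.set_printoptions(precision=1,suppress=True)
c=capture("top")
fr=c["frame"].astype(int)
f=lambda x,y,z: at_z(c,[190+(y+.5)/4-.5,340+(x+.5)/4-.5],z)
tl,tr=f(228,410,50),f(263,440,50); nl,nr=f(350,262,40),f(382,278,40); bl,br=f(328,292,50),f(357,318,50)
print(tl,tr,bl,br,nl,nr)
print(np.linalg.norm(tl-tr),np.linalg.norm(bl-br))
T=(tl+tr)/2;B=(bl+br)/2;N=(nl+nr)/2
y=lambda a,b:np.degrees(np.arctan2(*(b-a)[:2][::-1]))
print("T-N",y(T,N),np.linalg.norm((T-N)[:2]),"T-B",y(T,B),np.linalg.norm((T-B)[:2]), y(tl,bl),y(tr,br))
print("centre",(T+N)/2, "T",T)
t=trace("wand","top")[0]; m=t["mask"].astype(np.uint8); print(t["p"],m.sum(),cv2.minAreaRect(cv2.findNonZero(m)))
b=cv2.boxPoints(cv2.minAreaRect(cv2.findNonZero(m))); print([at_z(c,p[::-1],45)[:2] for p in b])
for p in ((0,0),): print(b)
# board front edge line and coordinates in cabinet frame
u=np.array([-np.cos(np.radians(22.7)),np.sin(np.radians(22.7))]); v=np.array([-u[1],u[0]])*-1
O=np.array([435.7,-122.6])-u*(154+173)
print("origin",O)
for n,P in(("T",T),("N",N),("mid",(T+N)/2),("E",f(150,110,95)),("E2",f(480,270,95)),("sp",f(190,285,40)),("w",f(265,225,22))): print(n,(P[:2]-O)@u,(P[:2]-O)@v)
E
```

```text
[ 500.9 -162.3   50. ] [ 482.7 -185.9   50. ] [ 584.3 -226.2   50. ] [ 568.1 -245.8   50. ] [ 607.9 -242.5   40. ] [ 598.4 -264.3   40. ]
29.77565932900151 25.51080482947289
T-N -35.44962008503702 136.677116761363 T-B -36.241915111711585 104.66516889559675 -37.41449518259917 -35.06041999573469
centre [ 547.5 -213.8   45. ] T [ 491.8 -174.1   50. ]
0.96 633 ((415.4640197753906, 276.3548278808594), (13.223721504211426, 52.42761993408203), 37.405357360839844)
[array([ 498.4, -157. ]), array([ 616.6, -238.6]), array([ 596.5, -267.2]), array([ 479. , -185.4])]
[[394.3 293.2]
 [426.1 251.5]
 [436.6 259.5]
 [404.8 301.2]]
origin [ 737.4 -248.8]
T 255.36558495743935 -25.899031721235758
N 122.05840872555703 -56.06243688844331
mid 188.7119968414982 -40.98073430483953
E 102.88733765053945 120.77742881526123
E2 104.52909912254611 -114.9507471271267
sp 184.5007866080387 45.66502401602032
w 119.24255799640322 16.457051331795
```

play_rows:
  hand: 0.22
  rows:
    - [[0.5,-0.76,-0.1],[0,0,0.97]]
    - [[0.5,-0.76,-0.2],[0,0,0.97]]
    - [[0.5,-0.76,-0.4],[0,0,0.97]]
    - [[0.5,-0.76,-0.4],[0,0,0.97]]
    - [[0.5,-0.76,-0.4],[0,0,0.97]]
    - [[0.5,-0.76,-0.4],[0,0,0.97]]
    - [[0.5,-0.76,-0.4],[0,0,0.97]]
    - [[0.5,-0.76,-0.4],[0,0,0.97]]
    - [[0.5,-0.76,-0.4],[0,0,0.97]]
    - [[0.5,-0.74,-0.4],[0,0,0.95]]
    - [[0,0,0],[0,0,0]]
    - [[0,0,0],[0,0,0]]

```text
time: 11.75
tool_pos: [539.6, -208.5, 130.5]
tcp_rot: [3.141, -0.001, 2.521]
contact_force: [0.1, 0.1, 0.6]
grip_width: 55.9
finger_force: 0.0
```

```bash
python3 - <<'E'
from h import *
st()
s=capture("side")
a=cv2.resize(cv2.convertScaleAbs(s["frame"][140:290,300:460],alpha=1.3),None,fx=4,fy=4,interpolation=cv2.INTER_CUBIC)
cv2.imwrite("pics/crop4.png",a[:,:,::-1])
# joint data -> fit kinematics
L=[json.loads(l) for l in open("log.jsonl")]
from scipy.optimize import least_squares
Q=np.array([l["joint_positions"] for l in L]+[[-1.496,.342,1.524,0,1.275,-.146]]);P=np.array([l["tool_pos"] for l in L]+[[115.0,-512.27,240.74]])
r=np.sqrt(P[:,0]**2+P[:,1]**2-76**2)
def g(p):
    L1,L2,a,b=p
    return np.r_[L1*np.sin(Q[:,1])+L2*np.sin(Q[:,1]+Q[:,2])+a-r, L1*np.cos(Q[:,1])+L2*np.cos(Q[:,1]+Q[:,2])+b-P[:,2]]
z=least_squares(g,[400,400,0,0]);print(z.x,z.fun.round(1))
E
```

```text
t 11.75 q [-0.501  0.544  1.523  0.     1.076 -1.451] p [ 539.6 -208.5  130.5] r [ 3.141e+00 -1.000e-03  2.521e+00] F [0.1 0.1 0.6] w 55.9 ff 0.0
[ 492.59488992  381.61195197  -15.01640421 -110.70481239] [-1.5  1.   2.6  2.1 -4.2  0.5 -0.1 -0.8 -1.2  1.6]
```

View pics/crop4.png

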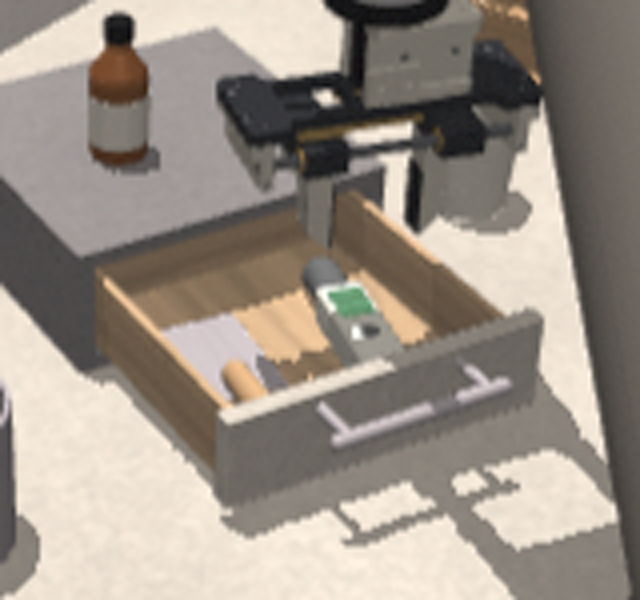

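play_rows:
  rows:
    - [[0,0,-0.5],[0,0,0]]
    - [[0,0,-0.6],[0,0,0]]
    - [[0,0,-0.6],[0,0,0]]
    - [[0,0,-0.5],[0,0,0]]
    - [[0,0,-0.4],[0,0,0]]
    - [[0,0,-0.35],[0,0,0]]
    - [[0,0,0],[0,0,0]]
    - [[0,0,0],[0,0,0]]

```text
time: 12.8
tool_pos: [540.4, -209.0, 42.5]
tcp_rot: [3.141, 0.001, 2.523]
contact_force: [-0.1, 0.1, -0.8]
grip_width: 56.0
finger_force: 0.0
```

play_rows:
  hand: -1
  rows:
    - [[0,0,0],[0,0,0]]
    - [[0,0,0],[0,0,0]]
    - [[0,0,0],[0,0,0]]
    - [[0,0,0],[0,0,0]]
    - [[0,0,0],[0,0,0]]

```text
time: 13.42
tool_pos: [540.2, -208.9, 42.4]
tcp_rot: [3.141, 0.0, 2.523]
contact_force: [-0.2, -0.2, 2.8]
grip_width: 34.0
finger_force: 30.0
```

play_rows:
  rows:
    - [[0,0,0.3],[0,0,0]]
    - [[0,0,0.6],[0,0,0]]
    - [[0,0,0.9],[0,0,0]]
    - [[0,0,1],[0,0,0]]
    - [[0,0,1],[0,0,0]]
    - [[0,0,1],[0,0,0]]
    - [[-0.4,0.9,0.8],[0,0,0.5]]
    - [[-0.5,1,0.5],[0,0,0.9]]
    - [[-0.5,1,0],[0,0,0.9]]
    - [[-0.5,1,0],[0,0,0.9]]
    - [[-0.5,1,0],[0,0,0.9]]
    - [[0,0,0],[0,0,0]]

```text
time: 14.92
tool_pos: [467.0, -60.2, 225.6]
tcp_rot: [3.141, -0.0, 3.098]
contact_force: [0.7, 0.7, -1.2]
grip_width: 33.7
finger_force: 30.0
```

```bash
python3 - <<'E'
from h import *
np.set_printoptions(precision=1,suppress=True)
st()
cs={n:capture(n) for n in("side","top")}
save(cs["side"],"side5")
r={}
for n in cs:
    r[n]=pinpoint("wand",n); print(n,[(round(d["p"],2),d["at"]) for d in r[n][:2]])
    for d in trace("wand",n)[:1]: print(d["p"],d["mask"].sum(),cv2.minAreaRect(cv2.findNonZero(d["mask"].astype(np.uint8))))
if r["side"] and r["top"]: print(tri([cs["side"],cs["top"]],[r["side"][0]["at"],r["top"][0]["at"]]))
E
```

```text
t 14.925 q [-0.3  0.3  1.7  0.   1.2 -1.8] p [467.  -60.2 225.6] r [ 3.1 -0.   3.1] F [ 0.7  0.7 -1.2] w 33.7 ff 30.0
side [(0.59, [235.3, 357.2]), (0.35, [176.9, 330.2])]
0.74 503 ((383.09588623046875, 197.5890350341797), (57.435848236083984, 17.545244216918945), 24.443954467773438)
top []
0.52 252 ((362.0, 313.0), (16.0, 16.0), 90.0)
```

View pics/side5.png

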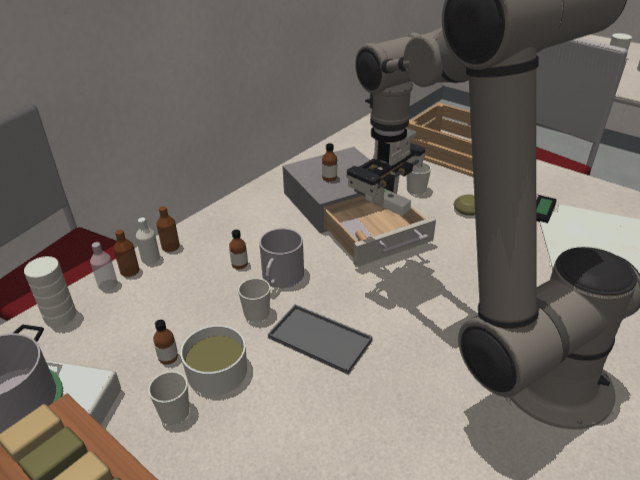

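play_rows:
  rows:
    - [[-0.14,0.9,0],[0,0,0.41]]
    - [[-0.14,0.9,0],[0,0,0.41]]
    - [[-0.14,0.9,0],[0,0,0.41]]
    - [[-0.14,0.9,0],[0,0,0.41]]
    - [[-0.14,0.9,0],[0,0,0.41]]
    - [[-0.14,0.9,0],[0,0,0.41]]
    - [[-0.14,0.9,0],[0,0,0.41]]
    - [[-0.14,0.9,0],[0,0,0.41]]
    - [[-0.14,0.9,0],[0,0,0.41]]
    - [[-0.14,0.9,0],[0,0,0.41]]
    - [[-0.14,0.9,0],[0,0,0.41]]
    - [[-0.14,0.9,0],[0,0,0.41]]

```text
time: 16.73
tool_pos: [418.1, 262.7, 224.9]
tcp_rot: [3.142, -0.0, -2.5]
contact_force: [0.9, 0.1, -1.3]
grip_width: 33.9
finger_force: 30.0
```

play_rows:
  rows:
    - [[0,0.22,0],[-0.43,0.57,0]]
    - [[0,0.22,0],[-0.43,0.57,0]]
    - [[0,0.23,0],[-0.43,0.57,0]]
    - [[0,0.23,0],[-0.43,0.57,0]]
    - [[0,0.23,-0.3],[-0.43,0.57,0]]
    - [[0,0.23,-0.5],[-0.43,0.57,0]]
    - [[0,0.23,-0.5],[-0.43,0.57,0]]
    - [[0,0,0],[0,0,0]]
    - [[0,0,0],[0,0,0]]

```text
time: 17.85
tool_pos: [418.2, 309.6, 186.5]
tcp_rot: [-3.137, -0.696, -2.503]
contact_force: [-0.3, 0.2, -1.0]
grip_width: 33.7
finger_force: 30.0
```

```bash
python3 - <<'E'
from h import *
from scipy.spatial.transform import Rotation as Ro
np.set_printoptions(precision=1,suppress=True)
o=st()
R=Ro.from_euler("xyz",o["tcp_rot"]).as_matrix(); print(np.round(R,3))
cs={n:capture(n) for n in("side","top")}
a=cv2.resize(cv2.convertScaleAbs(cs["side"]["frame"][210:410,100:340],alpha=1.3),(480,400),interpolation=cv2.INTER_CUBIC)
b=cv2.resize(cv2.convertScaleAbs(cs["top"]["frame"][200:360,150:278],alpha=1.8),(320,400),interpolation=cv2.INTER_CUBIC)
cv2.imwrite("pics/crop6.png",np.hstack([a,b])[:,:,::-1])
for n in cs:
    t=trace("mould",n); cc=cs[n]; fr=cc["frame"].astype(int)
    m=t[0]["mask"]; g=(m&((fr[:,:,1]-fr[:,:,2])>25)).astype(np.uint8)
    k,l,s,ct=cv2.connectedComponentsWithStats(g); i=1+s[1:,4].argmax()
    print(n,t[0]["p"],m.sum(),s[i],ct[i],at_z(cc,ct[i][::-1],45)[:2], [ (round(d["p"],2),at_z(cc,d["at"],45)[:2]) for d in pinpoint("soap_mid",n)[:1]])
    d=trace("wand",n)[:1]
    for d in d: print("wand",d["p"],d["at"],cv2.minAreaRect(cv2.findNonZero(d["mask"].astype(np.uint8))))
    # predicted tip & tail
    p=np.array(o["tool_pos"]); ax=-R[:,0]; ax=ax if ax[2]<0 else -ax; n3=-R[:,2]
    for sx in(61.2,-78.8): print("pred",proj(cc,p+ax*sx-6.4*n3))
E
```

```text
t 17.85 q [ 0.5  0.8  1.1 -0.1  2.  -1.7] p [418.2 309.6 186.5] r [-3.1 -0.7 -2.5] F [-0.3  0.2 -1. ] w 33.7 ff 30.0
[[-0.6 -0.6 -0.5]
 [-0.5  0.8 -0.4]
 [ 0.6 -0.  -0.8]]
side 0.79 3760 [186 336  55  36 812] [206.4 350.5] [569.  408.9] [(0.64, array([544.6, 408.5]))]
wand 0.64 [305.4, 303.6] ((291.0294189453125, 309.88232421875), (21.09432601928711, 71.51490783691406), 59.036251068115234)
pred [[269.6 322.1]]
pred [[325.5 288.6]]
top 0.96 434 [176 241  28  21 242] [193.5 249.5] [579.6 387. ] [(0.74, array([549.5, 407.4]))]
wand 0.58 [314.6, 203.6] ((202.1000213623047, 307.7000427246094), (44.27414321899414, 17.441329956054688), 63.43495178222656)
pred [[197.9 293.4]]
pred [[211.7 329.5]]
```

View pics/crop6.png

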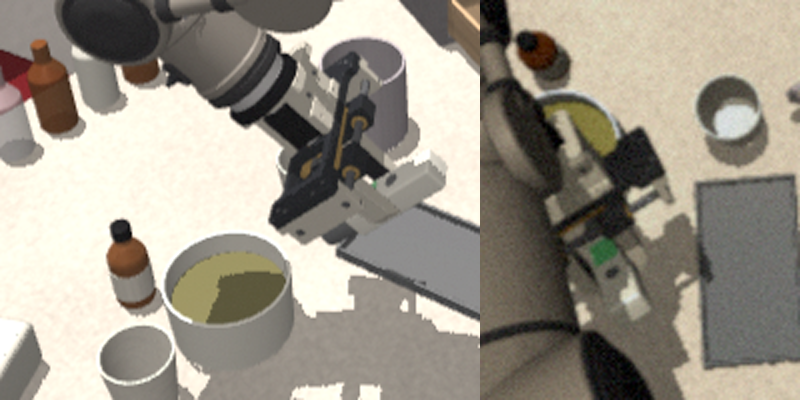

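```bash
python3 - <<'E'
from h import *
from scipy.spatial.transform import Rotation as Ro
o=get_obs(); R=Ro.from_euler("xyz",o["tcp_rot"]).as_matrix(); p=np.array(o["tool_pos"]); ax=-R[:,0]*np.sign(-R[2,0])*-1
ax=R[:,0]*(-1 if R[2,0]>0 else 1); n3=-R[:,2]; yv=np.cross(n3,ax)
print(ax.round(3),n3.round(3))
for n,sides in(("side",((0,7.6,"top"),(15,-6.4,"L"),(0,-6.4,"ax"))),("top",((0,7.6,"top"),(8,7.6,"top+8"),(-8,7.6,"top-8")))):
    c=capture(n); g=cv2.cvtColor(c["frame"],cv2.COLOR_RGB2GRAY)
    for yy,zz,l in sides:
        S=np.arange(-110,95,6)
        q=proj(c,np.array([p+ax*s+yv*yy+n3*zz for s in S])).astype(np.float32)
        v=cv2.remap(g,q[:,0].reshape(1,-1),q[:,1].reshape(1,-1),cv2.INTER_LINEAR)[0]
        print(n,l," ".join(f"{s}:{a}" for s,a in zip(S,v)))
    x0,y0=(240,275) if n=="side" else (180,275)
    b=cv2.resize(cv2.convertScaleAbs(c["frame"][y0:y0+75,x0:x0+100],alpha=1.3 if n=="side" else 1.8),None,fx=4,fy=4,interpolation=cv2.INTER_CUBIC)
    for zz in(7.6,-20.4):
      for yy in(-17,17):
       for s in(-78.8,26.2):
        u=(proj(c,p+ax*s+yv*yy+n3*zz)[0]-[x0,y0])*4
        cv2.circle(b,tuple(int(k) for k in u),2,(255,0,0),-1)
    u=(proj(c,p+ax*61.2-n3*6.4)[0]-[x0,y0])*4; cv2.circle(b,tuple(int(k) for k in u),3,(0,255,0),-1)
    if n=="side": A=b
cv2.imwrite("pics/crop7.png",np.hstack([A,b])[:,:,::-1])
E
```

```text
[ 0.616  0.458 -0.641] [0.512 0.386 0.767]
side top -110:196 -104:194 -98:190 -92:190 -86:190 -80:192 -74:193 -68:167 -62:207 -56:186 -50:179 -44:122 -38:121 -32:119 -26:115 -20:61 -14:62 -8:112 -2:120 4:96 10:95 16:97 22:90 28:99 34:82 40:63 46:96 52:95 58:96 64:96 70:95 76:96 82:95 88:96 94:85
side L -110:187 -104:191 -98:194 -92:192 -86:190 -80:193 -74:167 -68:130 -62:115 -56:110 -50:109 -44:108 -38:109 -32:110 -26:109 -20:109 -14:109 -8:101 -2:96 4:95 10:93 16:92 22:95 28:108 34:107 40:106 46:54 52:53 58:53 64:53 70:53 76:128 82:194 88:194 94:193
side ax -110:191 -104:195 -98:192 -92:194 -86:197 -80:187 -74:191 -68:152 -62:152 -56:113 -50:124 -44:119 -38:118 -32:120 -26:119 -20:119 -14:119 -8:119 -2:119 4:96 10:96 16:94 22:93 28:90 34:92 40:111 46:104 52:105 58:69 64:69 70:69 76:70 82:65 88:147 94:165
top top -110:56 -104:58 -98:54 -92:54 -86:58 -80:59 -74:63 -68:66 -62:86 -56:83 -50:78 -44:77 -38:60 -32:62 -26:52 -20:28 -14:27 -8:47 -2:56 4:42 10:44 16:42 22:43 28:44 34:48 40:40 46:21 52:22 58:24 64:23 70:22 76:26 82:18 88:10 94:20
top top+8 -110:56 -104:54 -98:55 -92:56 -86:51 -80:53 -74:54 -68:58 -62:65 -56:61 -50:58 -44:60 -38:57 -32:57 -26:60 -20:57 -14:54 -8:56 -2:56 4:47 10:44 16:43 22:43 28:42 34:50 40:45 46:23 52:25 58:23 64:33 70:39 76:36 82:16 88:12 94:17
top top-8 -110:55 -104:55 -98:58 -92:63 -86:82 -80:86 -74:89 -68:94 -62:117 -56:118 -50:115 -44:90 -38:60 -32:61 -26:59 -20:45 -14:46 -8:59 -2:56 4:47 10:42 16:43 22:43 28:39 34:22 40:16 46:17 52:15 58:7 64:13 70:17 76:25 82:19 88:10 94:23
```

View pics/crop7.png

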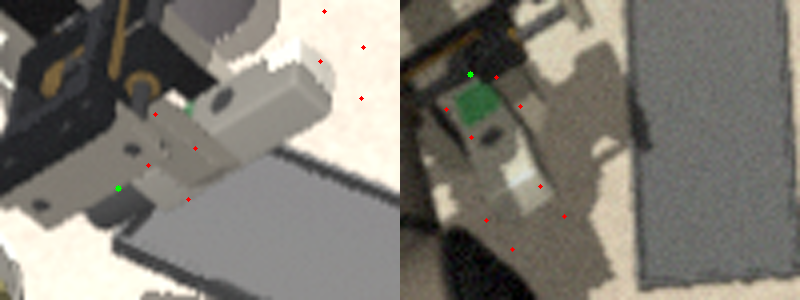

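```bash
python3 - <<'E'
from h import *
from scipy.optimize import least_squares
D={}
for n in("top","side"):
    c=capture(n); fr=cv2.imread(f"pics/{n}0.png")[:,:,::-1].astype(int)
    x0,y0=(155,235) if n=="top" else (180,325); sub=fr[y0:y0+60,x0:x0+75]
    g=((sub[:,:,1]-sub[:,:,2])>(18 if n=="top" else 30)).astype(np.uint8)
    k,l,s,ct=cv2.connectedComponentsWithStats(g); i=1+s[1:,4].argmax(); D[n]=(c,ct[i]+[x0,y0],s[i,4]); print(n,s[i],ct[i]+[x0,y0])
gx,gy=np.meshgrid(np.arange(-59,59.1,1),np.arange(-59,59.1,1)); k=gx**2+gy**2<59**2; G=np.c_[gx[k],gy[k]]
def cen(xy,c):
    K,R,t=cam(c); o=-R.T@t; P=np.c_[G+xy,np.full(len(G),45.)]; d=o-P; q=P+d*(25/d[:,2:]); v=np.hypot(*(q[:,:2]-xy).T)<59
    return proj(c,P[v]).mean(0), v.mean()
for n in D:
    c,m,a=D[n]; z=least_squares(lambda xy:cen(xy,c)[0]-m,[542,407],diff_step=1e-3); f=cen(z.x,c)[1]
    print(n,z.x,"visible frac",f)
    if n=="top":A=z.x
    h=cv2.convexHull(proj(c,np.c_[G+z.x,np.full(len(G),45.)]).astype(np.float32)); print("disc area*frac",cv2.contourArea(h)*f,"seen",a)
o=get_obs(); S=np.array([*((A+z.x)/2),45])
a=np.array([.616,.458,-.641]); nn=np.array([.512,.386,.767])
for L in(100,150): print(L,"TCP",S-a*(L+78)+6.4*nn)
print(np.array(o["tool_pos"]))
E
```

```text
top [   7    6   43   41 1355] [183.08782288 260.83468635]
side [   6   12   56   34 1438] [213.38942976 353.5674548 ]
top [545.10150013 408.01805658] visible frac 0.9249243743697864
disc area*frac 1368.2645795025887 seen 1355
side [542.85976605 411.32057271] visible frac 0.7697314144284536
disc area*frac 1554.3682386880914 seen 1438
100 TCP [437.60943309 330.61571464 164.0068    ]
150 TCP [406.80943309 307.71571464 196.0568    ]
[417.68876755 309.87132563 186.21337149]
```

play_rows:
  rows:
    - [[0.13,0.14,-0.15],[0,0,0]]
    - [[0.13,0.14,-0.15],[0,0,0]]
    - [[0.13,0.14,-0.15],[0,0,0]]
    - [[0.13,0.13,-0.15],[0,0,0]]
    - [[0.14,0.14,-0.14],[0,0,0]]
    - [[0,0,0],[0,0,0]]
    - [[0,0,0],[0,0,0]]
    - [[0,0,0],[0,0,0]]

```text
time: 19.45
tool_pos: [437.5, 330.5, 164.2]
tcp_rot: [-3.137, -0.698, -2.502]
contact_force: [0.1, -0.4, -2.4]
grip_width: 33.8
finger_force: 30.0
```

```bash
python3 - <<'E'
from h import *
from scipy.spatial.transform import Rotation as Ro
o=st(); R=Ro.from_euler("xyz",o["tcp_rot"]).as_matrix(); p=np.array(o["tool_pos"]); ax=-R[:,0]; n3=-R[:,2]; yv=np.cross(n3,ax)
tip=p+ax*78-6.4*n3; S=np.array([544,409.7,45]); print("ax",ax.round(3),"tip",tip.round(1),"dist",np.linalg.norm(S-tip),"hit at z45",(tip+ax*(45-tip[2])/ax[2]).round(1))
c=capture("side"); x0,y0=180,270
b=cv2.resize(cv2.convertScaleAbs(c["frame"][y0:y0+110,x0:x0+150],alpha=1.3),None,fx=5,fy=5,interpolation=cv2.INTER_CUBIC)
d=lambda P,col:cv2.circle(b,tuple(int(k) for k in (proj(c,P)[0]-[x0,y0]+.5)*5),2,col,-1)
for zz in(7.6,-20.4):
  for yy in(-17,17):
    for s in(-62,43): d(p+ax*s+yv*yy+n3*zz,(255,0,0))
d(tip,(0,255,0)); d(S,(0,0,255))
cv2.imwrite("pics/crop8.png",b[:,:,::-1])
E
```

```text
t 19.45 q [ 0.544  0.874  0.98  -0.072  1.982 -1.673] p [437.5 330.5 164.2] r [-3.137 -0.698 -2.502] F [ 0.1 -0.4 -2.4] w 33.8 ff 30.0
ax [ 0.615  0.457 -0.642] tip [482.2 363.7 109.2] dist 100.30844781727008 hit at z45 [543.7 409.4  45. ]
```

View pics/crop8.png

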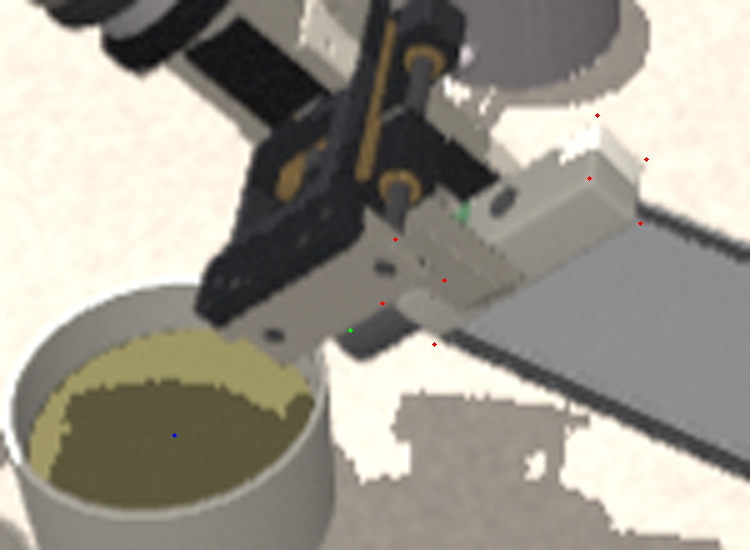

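play_rows:
  rows:
    - [[0,0,0],[0,0,0]]
    - [[0,0,0],[0,0,0]]
    - [[0,0,0],[0,0,0]]
    - [[0,0,0],[0,0,0]]
    - [[0,0,0],[0,0,0]]
    - [[0,0,0],[0,0,0]]
    - [[0,0,0],[0,0,0]]
    - [[0,0,0],[0,0,0]]
    - [[0,0,0],[0,0,0]]
    - [[0,0,0],[0,0,0]]
    - [[0,0,0],[0,0,0]]
    - [[0,0,0],[0,0,0]]

```text
time: 21.0
tool_pos: [437.5, 330.6, 164.0]
tcp_rot: [-3.137, -0.698, -2.502]
contact_force: [-0.0, 0.0, -1.2]
grip_width: 33.7
finger_force: 30.0
```

play_rows:
  rows:
    - [[0,0,0],[0,0,0]]
    - [[0,0,0],[0,0,0]]
    - [[0,0,0],[0,0,0]]
    - [[0,0,0],[0,0,0]]
    - [[0,0,0],[0,0,0]]
    - [[0,0,0],[0,0,0]]
    - [[0,0,0],[0,0,0]]
    - [[0,0,0],[0,0,0]]
    - [[0,0,0],[0,0,0]]
    - [[0,0,0],[0,0,0]]

```text
time: 22.25
tool_pos: [437.5, 330.6, 163.9]
tcp_rot: [-3.137, -0.698, -2.502]
contact_force: [-0.8, 0.3, -1.1]
grip_width: 33.8
finger_force: 30.0
```

play_rows:
  rows:
    - [[-0.41,-0.305,0.43],[0,0,0]]
    - [[-0.41,-0.305,0.43],[0,0,0]]
    - [[-0.41,-0.305,0.43],[0,0,0]]
    - [[0.1,-0.3,0],[0.497,-0.669,0]]
    - [[0.1,-0.3,0],[0.497,-0.669,0]]
    - [[0.1,-0.3,0],[0.497,-0.669,0]]
    - [[0.1,-0.3,0],[0.497,-0.669,0]]
    - [[0.1,-0.3,0],[0.497,-0.669,0]]
    - [[0.1,-0.3,0],[0.497,-0.669,0]]
    - [[0.1,-0.4,0],[0,0,-0.9]]
    - [[0.1,-0.4,-0.2],[0,0,-0.9]]
    - [[0.1,-0.4,-0.3],[0,0,-0.9]]

```text
time: 23.75
tool_pos: [427.6, 212.7, 188.0]
tcp_rot: [-3.137, 0.001, -2.883]
contact_force: [0.3, -0.1, -1.7]
grip_width: 33.4
finger_force: 30.0
```

play_rows:
  rows:
    - [[0.1,-0.2,-0.5],[0,0,-0.8]]
    - [[0,0,-0.6],[0,0,0]]
    - [[0,0,-0.6],[0,0,0]]
    - [[0,0,-0.5],[0,0,0]]
    - [[0,0,0],[0,0,0]]
    - [[0,0,0],[0,0,0]]

```text
time: 24.5
tool_pos: [430.9, 207.2, 122.3]
tcp_rot: [-3.137, 0.001, -2.991]
contact_force: [0.1, -0.6, -0.4]
grip_width: 33.6
finger_force: 30.0
```

```bash
python3 - <<'E'
from h import *
from scipy.spatial.transform import Rotation as Ro
np.set_printoptions(precision=4,suppress=True)
o=st(); R=Ro.from_euler("xyz",o["tcp_rot"]).as_matrix(); ax=-R[:,0]; print(ax,-R[:,2])
# rotation error to level, az 8.5
b=np.radians(8.5); X=np.array([np.cos(b),np.sin(b),0]); T=np.c_[-X,np.cross([0,0,-1.],-X),[0,0,-1]]
print("rot units",np.degrees((Ro.from_matrix(T)*Ro.from_matrix(R).inv()).as_rotvec())/8, "shift", (np.array([431.5,203.8])-np.array(o["tool_pos"])[:2])/30)
c=capture("side")
for q in("tray","wand"):
  for d in trace(q,"side")[:1]: print(q,d["p"],d["at"],at_z(c,d["at"],7)[:2])
E
```

```text
t 24.5 q [ 0.291  0.396  1.814 -0.006  0.932 -1.427] p [430.9 207.2 122.3] r [-3.137  0.001 -2.991] F [ 0.1 -0.6 -0.4] w 33.6 ff 30.0
[0.9887 0.1501 0.0011] [-0.0017  0.0043  1.    ]
rot units [ 0.0311  0.0124 -0.0167] shift [ 0.0209 -0.1145]
tray 0.69 [337.4, 323.8] [429.8752 200.9067]
wand 0.7 [310.5, 334.8] [463.569  120.2509]
```

play_rows:
  rows:
    - [[0,-0.1,-0.4],[0.03,0.01,0]]
    - [[0,0,-0.6],[0,0,0]]
    - [[0,0,-0.6],[0,0,0]]
    - [[0,0,-0.6],[0,0,0]]
    - [[0,0,-0.4],[0,0,0]]
    - [[0,0,-0.3],[0,0,0]]
    - [[0,0,-0.1],[0,0,0]]
    - [[0,0,-0.1],[0,0,0]]
    - [[0,0,0],[0,0,0]]
    - [[0,0,0],[0,0,0]]

```text
time: 25.9
tool_pos: [430.8, 204.2, 29.0]
tcp_rot: [-3.141, 0.0, -2.991]
contact_force: [0.2, -0.7, -1.5]
grip_width: 33.8
finger_force: 30.0
```

play_rows:
  rows:
    - [[0,0,-0.05],[0,0,0]]
    - [[0,0,-0.05],[0,0,0]]
    - [[0,0,-0.03],[0,0,0]]
    - [[0,0,0],[0,0,0]]
    - [[0,0,0],[0,0,0]]

```text
time: 26.52
tool_pos: [430.6, 204.1, 24.7]
tcp_rot: [-3.141, -0.0, -2.991]
contact_force: [0.1, 0.0, -1.6]
grip_width: 33.9
finger_force: 30.0
```

play_rows:
  rows:
    - [[0,0,-0.03],[0,0,0]]
    - [[0,0,-0.02],[0,0,0]]
    - [[0,0,0],[0,0,0]]
    - [[0,0,0],[0,0,0]]

```text
time: 27.02
tool_pos: [430.7, 204.2, 24.4]
tcp_rot: [-3.141, 0.0, -2.991]
contact_force: [-4.0, -1.2, 12.6]
grip_width: 33.5
finger_force: 30.0
```

play_rows:
  rows:
    - [[0,0,0.03],[0,0,0]]
    - [[0,0,0],[0,0,0]]

```text
time: 27.28
tool_pos: [430.7, 204.2, 24.4]
tcp_rot: [-3.141, 0.0, -2.991]
contact_force: [-1.5, -1.4, 4.7]
grip_width: 34.0
finger_force: 30.0
```

play_rows:
  hand: 0.02
  rows:
    - [[0,0,0],[0,0,0]]
    - [[0,0,0],[0,0,0]]
    - [[0,0,0],[0,0,0]]
    - [[0,0,0],[0,0,0]]
    - [[0,0,0.2],[0,0,0]]
    - [[0,0,0.4],[0,0,0]]
    - [[0,0,0.8],[0,0,0]]
    - [[0,0,1],[0,0,0]]
    - [[0,0,1],[0,0,0]]
    - [[0,0,1],[0,0,0]]
    - [[0,-1,0.8],[0,0,0]]
    - [[0,-1,0],[0,0,0]]

```text
time: 28.78
tool_pos: [431.6, 143.8, 182.9]
tcp_rot: [-3.141, 0.005, -2.99]
contact_force: [-0.1, 0.3, -0.5]
grip_width: 46.7
finger_force: 0.0
```

play_rows:
  rows:
    - [[0,-1,0],[0,0,0]]
    - [[0,-1,0],[0,0,0]]
    - [[0,-1,0],[0,0,0]]
    - [[0,-1,0],[0,0,0]]
    - [[0,-1,0],[0,0,0]]
    - [[0,0,0],[0,0,0]]
    - [[0,0,0],[0,0,0]]

```text
time: 29.65
tool_pos: [430.5, -5.4, 180.6]
tcp_rot: [-3.141, 0.0, -2.991]
contact_force: [-0.1, -0.1, -0.0]
grip_width: 46.5
finger_force: 0.0
```

```bash
python3 - <<'E'
from h import *
np.set_printoptions(precision=1,suppress=True)
st()
cs={n:capture(n) for n in("side","top")}
for n in cs:
  for q,z in(("wand",4),("tray",0),("cab_drawer0_handle",71),("spatula",22),("bottle_a",0),("cup_a",0),("soap_cake",0)):
    print(n,q,[(round(d["p"],2),at_z(cs[n],d["at"],z)[:2]) for d in pinpoint(q,n)[:3]])
  for q,z in(("wand",18),("tray",10)):
    for d in trace(q,n)[:1]:
      b=cv2.boxPoints(cv2.minAreaRect(cv2.findNonZero(d["mask"].astype(np.uint8)))); print(n,q,d["p"],np.array([at_z(cs[n],p[::-1],z)[:2] for p in b]).tolist())
E
```

```text
t 29.65 q [-0.2  0.2  1.9 -0.   1.  -1.9] p [430.5  -5.4 180.6] r [-3.1  0.  -3. ] F [-0.1 -0.1 -0. ] w 46.5 ff 0.0
side wand [(0.82, array([433.6, 209. ]))]
side tray [(0.61, array([ 605. , -454.9])), (0.58, array([440.6, 200.7]))]
side cab_drawer0_handle [(0.91, array([ 439.9, -127.8]))]
side spatula [(0.56, array([ 583.1, -125.8]))]
side bottle_a [(0.93, array([651.1, 447.1])), (0.92, array([760.1, 138.5])), (0.78, array([ 861.5, -351.8]))]
side cup_a [(0.82, array([535.7, 535.9])), (0.65, array([ 607.6, -462.3])), (0.56, array([600.5, 235. ]))]
side soap_cake [(0.98, array([ 428.6, -452.6]))]
side tray 0.68 [[523.6136581090899, 283.1846114916716], [580.6243384461227, 161.25443222487866], [347.9191595440918, 135.23704605163823], [311.49043322962115, 250.00579299388335]]
top wand [(0.9, array([440.5, 208.8])), (0.62, array([762.2, 135.3]))]
top tray [(0.86, array([439. , 204.8]))]
top cab_drawer0_handle [(0.62, array([ 439.9, -120.6]))]
top spatula [(0.72, array([ 588.5, -129.2])), (0.28, array([651.2, 453.8]))]
top bottle_a [(0.91, array([ 781.1, -237.6])), (0.81, array([655.9, 458.2])), (0.5, array([764.7, 127.1]))]
top cup_a [(0.89, array([535.1, 535.4])), (0.77, array([601.8, 228.3])), (0.65, array([ 595.6, -446.7]))]
top soap_cake [(0.7, array([ 437.2, -452.3])), (0.48, array([ 606.8, -449.6]))]
top wand 0.68 [[507.24834013827626, 237.3735442139981], [512.2639274540102, 198.21507658363868], [371.2598731135538, 176.61686070292322], [366.40968196653046, 214.8739538089209]]
top tray 0.65 [[536.842413958131, 276.92968825073285], [549.837038026507, 163.57371546543493], [345.92898273715855, 136.43880339565908], [333.5169053625959, 246.06132511865488]]
```

The thermometer lies centred in the tray. The drawer is still at its end stop, and the other objects are where they were.

```bash
python3 -c "
from plant import bot
print(bot.close_job())"
```

```text
the job is handed in; nothing more can be done
None
```

The job is handed in, with no verdict returned: the drawer was pulled to its end stop and left open, the thermometer (nose towards the back, not the front as described) was aimed at the soap's middle from about 10 cm at 40° for over 2 s, then set down centred in the tray; re-measured, the spatula and bystanders had not moved beyond detection noise.

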